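# Test the trip box, then jog the zip-slider polishing pot

## Task

Before running the polishing pot, prove the trip box: press its test button so that its lever drops, then lift the lever all the way back up, where it stays by itself. Then put the bayonet lid into the pot's mouth until it sits flush on the rim, and twist it clockwise (seen from above) halfway to its lock, so that its grip bar points at the two raised ribs on the rim, without reaching the lock click. The pot only jogs while the lid is held there against its spring, so finish while still gripping the lid in that position, and do not let go; leave the other things on the bench where they stand.

Things in the scene. Friction and masses are not known exactly. Their poses are not given: they have to be found in the camera images.
- trip_box: Fixed grey plastic box, 110 (x) x 100 (y) x 60 mm high, turned up to 0.35 rad. Origin: centre of its underside. On top: a round white test button at y +28 and the drop lever at y -28 mm in its frame, and a low rounded hump along y, up to 70 mm high, over the lever's axle.
- button_top (a point): Centre of the top face of the test button: 24 mm across, 89 mm above the table, in a black ring. It is pressed straight down, 7 mm of travel, 1.2 N at first and about 4 N fully down; at 3 to 4 mm it trips the lever, which falls in under a second. It springs back.
- test_button (a joint): Travel of the button, m: 0 released, 0.007 fully pressed.
- lever (a joint): Angle of the drop lever, rad: 0 is fully up (leaning 0.21 rad past vertical to the box's +x), 1.5 is dropped (pointing to the box's -x, about 0.28 rad above level). Only its weight moves it: it falls to whichever side of vertical (0.21) it leans, and takes under 1 N at the tip. Starts up.
- lever_tip (a point): Centre of the lever's end grip, a black cylinder 18 mm across and 22 mm long along the box's y, on a 10 mm steel arm, 70 mm from the hinge. It swings in the box's x-z plane: up, it is 134 mm above the table; dropped, 85 mm, and 67 mm to the -x side of the hinge, just beyond the box's front. Can be pinched on its end faces from above; it turns between the pads.
- lever_hinge (a point): Point on the lever's axle (parallel to the box's y) in the plane in which the tip swings; 66 mm above the table.
- pot: Fixed round grey pot, 128 mm across (black foot 144), 100 mm high, any yaw. Origin: centre of its underside. Mouth: a 62 mm hole in an 8 mm thick aluminium lip with two slots 20 mm wide along the pot's x and -x, out to 53 mm from the axis. On the rim, 45 degrees clockwise of the slots (seen from above), two raised ribs 7 mm wide, 6 mm high. Lugs can turn clockwise below the lip.
- pot_mouth (a point): Centre of the mouth, level with the rim's top, 100 mm above the table.
- drive_ring (a joint): Turn of the sprung ring in the pot that the lid's lugs push, rad, growing clockwise seen from above. 0 at rest, clear of the slots; the lugs meet it after about 0.09 rad, so from then it reads the lid's turn from the slots less 0.09: about 0.70 with the bar at the ribs. The click begins at about 0.9, lock at 1.48. The spring pushes back with 0.05 N m at first, 0.12 N m at the ribs.
- lid: Loose lid, about 0.2 kg, upright on the table. Origin: centre of the underside; grip bar and lugs lie along its x, the same either way round. Heights above the underside: spigot 56 mm across, 0 to 20 mm; two lugs 14 mm wide, to 42 mm from the axis, 2 to 10; white flange 94 mm across, 20 to 28; black grip bar 66 x 16 mm, 28 to 59. Seated, the origin is 80 mm above the pot's underside.
- lid_grip (a point): Point on the lid's axis in the grip bar, 49 mm above the lid's underside and 10 mm below the bar's top: where to pinch it across its 16 mm width, from above.
- jar_tall: Bystander: clear jar, yellow cap, 64 mm across, 110 mm high. Origin: centre of its underside.
- jar_wide: Bystander: clear jar, green cap, 76 mm across, 95 mm high. Origin: centre of its underside.
- jar_side: Bystander: clear jar, red cap, 72 mm across, 100 mm high. Origin: centre of its underside.
- bobbin: Bystander: small steel bobbin, 22 mm across, 12 mm high. Origin: centre of its underside.
- d_ring: Bystander: brass ring, 26 mm across, 5 mm high. Origin: centre of its underside.
- screwdriver: Bystander: screwdriver, 170 mm long, lying. Origin: about mid-length, on the table.
- tray: Bystander: steel parts tray, 80 x 100 x 30 mm high. Origin: centre of its underside.
Not all that is in view belongs to the job. Leave any pink look-alike of the lid alone.

How it is judged:
On the way, in this order (a step that is already met when the one before it is completed fails the run):
1. the test button is pressed (value of joint test_button above 0.002 m).
2. the lever has dropped (value of joint lever above 1.3 rad), for 0.1 s.
3. the lever is lifted fully up again and stays there by itself (value of joint lever below 0.12 rad and contact force between the fingers and lever below 0.1 N), for 0.2 s.
4. the lid sits flush in the pot's mouth (z of lid in the frame of pot below 0.084 m and horizontal distance between lid and pot below 0.006 m and angle between lid's own z axis and vertical below 0.08 rad), for 0.1 s.
At the end, for the whole second after the job is handed in: Lid seated (origin under 84 mm above the pot's underside, within 6 mm of its axis, tilt under 0.08 rad), turned clockwise from the slots by 0.785 rad (-0.2, +0.17), drive ring 0.495 to 0.87 rad, gripped with over 3 N; lever up (under 0.12 rad), button released (all of step 4 and value of joint drive_ring between 0.495 and 0.87 rad and angle between the x axis of lid and the x axis of pot, either way round between 0.585 and 0.985 rad and contact force between the fingers and lid above 3 N and value of joint lever below 0.12 rad and value of joint test_button below 0.001 m); the arm keeps its last pose, push and grip.
It fails at once if the lid is turned to the lock click (drive ring beyond 1.06 rad) (value of joint drive_ring above 1.06 rad).
It fails at once if another thing on the bench is displaced by more than 40 mm (distance of any of jar_tall, jar_wide, jar_side, bobbin, d_ring, screwdriver, tray from where it was at the start of the episode above 0.04 m).
It also fails if it takes over 61 s, if anything falls off the work surface, if the arm or the gripper's body presses on something with over 40 N, if the wrist force passes 120 N, or if a joint passes its speed limit or range.

## Robot

A 6-joint arm with a two-finger parallel gripper is mounted at the origin on the work surface. World frame = base frame: x ahead of the robot, y to its left, z up, the work surface at z = 0. Lengths are in m, angles in rad, forces in N, time in s.
With the tool pointing down it reaches from about 0.325 to 0.875 m from the base axis. Payload 4.4 kg.
Tool frame: the origin (TCP) lies on the centre line of the jaws, within the pads' length; the fingertips stand 22 mm ahead of it and the grasp point (between the pads) lies 3 mm ahead of it (r.tip_reach is the z of the fingertips in the tool frame, in m); z points along the fingers, y is the line along which they close (so a half turn about z gives the same grasp; the last joint's range is limited). The gripper opens to 85 mm and grips with 20 to 120 N. Pads are 22 mm wide; open, the fingers measure 114 mm over their backs; the gripper's body (76 mm by 85 mm) begins 54 mm behind the grasp point. The pads swing forward as they close: fully open they stand 13 mm farther back than shut.
Start: joints at [-1.294, 0.207, 1.542, -0, 1.393, -0.15], TCP at [0.239, -0.523, 0.253] pointing down, gripper open.
Joint ranges: [-2.73, 2.73], [-0.86, 2.22], [0.23, 2.46], [-1.11, 4.25], [0.08, 2.63], [-2.82, 2.82]. Speed limits (rad/s): [2.79, 2.79, 3.14, 3.14, 3.14, 3.14].

## Interface

Orientations are given as a unit quaternion [x, y, z, w].
In Python, from station import r gives the robot as it stands. The module is installed in compiled form; this text tells all that it offers.
- The arm moves only by the tool apply_moves, never from a script. Its argument "series" is a list that holds one entry, the list of rows, each a list of 4 numbers: the shift along the tool's x, y, z as a fraction of full scale, then the turn about the tool's z as a fraction of full scale. In form: [[[x, y, z, roll], ...]]. A call has 1 to 12 rows; each row shifts and turns the commanded pose from where the row before left it, along the tool's axes as they then stand; what a row does not reach is not made up. Full scale, the value 1, is 0.4 m for a shift and pi/2 rad for a turn. A row lasts 1/12 s, in which the tool goes at most 41.7 mm and 7.16 degrees, less where a joint would pass 70% of its speed; a pose out of reach is approached as far as the arm can. A call with a number of a shift or a turn outside -1 to 1 is refused whole. A call with a gripper value outside its range is refused whole. "grip" is the opening, from 0 (shut) to 1 (fully open), set as the call begins (left out, the last holds). The fingers move at their own pace and stop on an object; "force" is the grip in N (left out, the last holds). Time passes only in rows, so rows that do not move let the fingers close. It gives the time, the measured TCP pose, the force, the opening and the grip force at its end, in the units of the state.
- r.observe(): the state, without advancing time (a new reading comes with each control period).
- r.get_image(name): name is "scene" or "side" or "wrist"; returns the picture (400x640x3 uint8, red, green, blue); there is no depth.
- r.camera_model(name): a dict with "mtx" (3x3 intrinsics, pixels), "distortion" ([k1, k2, p1, p2, k3] as OpenCV has them; the pictures are not rectified), "R" (3x3) and "t" (3): a world point X has camera coordinates R X + t; the wrist camera has in their place "T_tool_cam" (4x4, takes a point from camera to tool coordinates, whose origin is the TCP and whose axes are the flange's). Camera axes: x right, y down, z forward; pixel columns grow to the right and rows downward; lengths in m; the calibration is good to about 2 mm. A picture is of the moment at which its call begins: read the wrist's pose just before it. camera_model takes no time and is no camera call.
- r.close_job(): hands the job in; it is judged then, once.
The state is a dict: "time": time; "q": joint angles; "qvel": joint speeds; "tau": joint torques, N m; "tool_pos": TCP position; "ee_rot": TCP orientation; "wrist_force": force on the tool from outside, world axes, zero at the start; "wrist_torque": the same for the moment, N m; "grip_width": opening from 0.0 (shut) to 1.0 (fully open); "grip_force": force on a finger pad.
Only numpy, scipy, OpenCV 4.12 (cv2) and the standard library are available. Lean on these libraries where they do the work, as an engineer would, in place of code of your own. Each camera call takes 0.05 s, during which the arm holds its last target. There are 200 camera calls.

## Working session

There is one attempt and no reset: what is moved stays moved. The work goes in short steps, Python scripts to look and compute and a tool call to move; the robot and the scene stay as the last step left them, time stands still between calls to the robot, and variables do not carry over. Pictures are saved under pics/ and viewed, at most 10 in all, crops included, and the job is handed in when it is done.

Besides the shell and the picture viewer there is one more tool, called after "Emit:" by a JSON object that holds its "op" and its "data", one argument or row to a line. apply_moves: Moves the arm, as the interface text tells. Shift numbers are shares of 0.4 m and turn numbers shares of pi/2 rad, none past 1 either way. Its arguments: {"type":"object","properties":{"series":{"type":"array"},"grip":{"type":"number"},"force":{"type":"number"}},"required":["series"]}

```bash
mkdir -p pics
cat > h.py <<'E'
import numpy as np, cv2
from station import r
from scipy.spatial.transform import Rotation as Ro
def cam(n,s=None):
    m=r.camera_model(n);K=np.array(m["mtx"]);D=np.array(m["distortion"],float)
    if "R" in m: R=np.array(m["R"]);t=np.array(m["t"])
    else:
        T=np.array(m["T_tool_cam"]);s=s or r.observe()
        Rt=Ro.from_quat(s["ee_rot"]).as_matrix();Rc=Rt@T[:3,:3];c=Rt@T[:3,3]+np.array(s["tool_pos"])
        R=Rc.T;t=-R@c
    return K,D,R,t
def ray(C,p):
    K,D,R,t=C;u=cv2.undistortPoints(np.array(p,float).reshape(-1,1,2),K,D).reshape(-1,2)
    d=np.c_[u,np.ones(len(u))]@R;return -R.T@t,d/np.linalg.norm(d,axis=1)[:,None]
def plane(C,p,z):
    c,d=ray(C,p);return c+d*((z-c[2])/d[:,2])[:,None]
def tri(obs):
    A=np.zeros((3,3));b=np.zeros(3)
    for C,p in obs:
        c,d=ray(C,[p]);M=np.eye(3)-np.outer(d[0],d[0]);A+=M;b+=M@c
    return np.linalg.solve(A,b)
def proj(C,X):
    K,D,R,t=C;return cv2.projectPoints(np.array(X,float).reshape(-1,1,3),cv2.Rodrigues(R)[0],t,K,D)[0].reshape(-1,2)
def save(n,img): cv2.imwrite("pics/"+n,img[:,:,::-1])
E
python3 - <<'E'
from h import *
for n in ["scene","side","wrist"]:
    s=r.observe();i=r.get_image(n);np.save("pics/"+n+"0.npy",i);save(n+"0.png",i)
    C=cam(n,s);print(n,(-C[2].T@C[3]).round(3))
print(s["ee_rot"],s["time"])
E
```

```text
scene [ 1.013 -0.487  1.151]
side [0.446 0.72  0.763]
wrist [ 0.301 -0.495  0.373]
[ 9.77206261e-01  2.12289360e-01 -8.10793717e-05 -1.06999839e-03] 0.1
```

View pics/scene0.png

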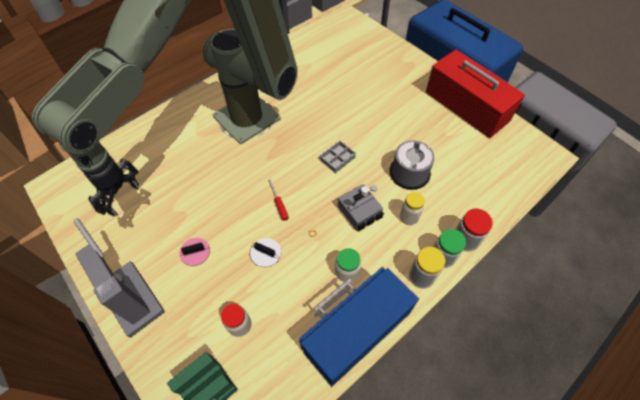

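View pics/side0.png

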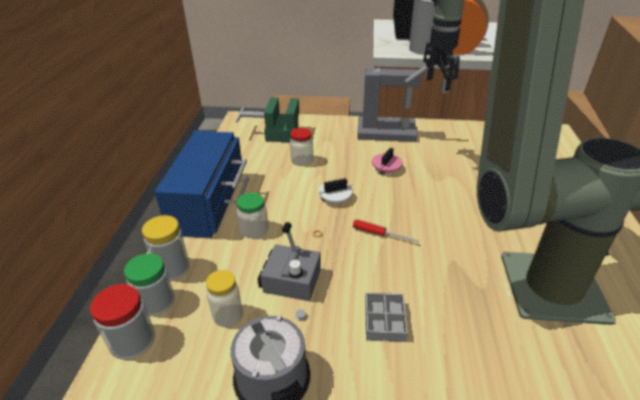

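The scene picture has the trip box at (361,207), the pot at (412,163), and yellow, green and red jars nearby. Two things could be the lid: the white one at scene (265,252) / side (336,193) and the pink one at scene (195,250) / side (387,162). The white flange fits the description and the pink one is the look-alike. I'll confirm this in an enlarged crop.

Run:
```python
from h import *
a=np.load("pics/scene0.npy");b=np.load("pics/side0.npy");Cs,Cd=cam("scene"),cam("side")
A=cv2.resize(a[130:280,240:440],None,fx=4,fy=4,interpolation=cv2.INTER_CUBIC)
save("cropS.png",A)
B=cv2.resize(b[170:400,200:350],None,fx=2.6,fy=2.6,interpolation=cv2.INTER_CUBIC)
E1=cv2.resize(a[225:280,235:295],None,fx=6.5,fy=6.5,interpolation=cv2.INTER_CUBIC)
M=np.zeros((598,790,3),np.uint8);M[:B.shape[0],:B.shape[1]]=B[:598];M[:E1.shape[0],395:395+E1.shape[1]]=E1[:,:395];save("cropD.png",M)
for n,p,q,z in [("lid",(265,252),(336,193),.028),("box",(361,207),(293,270),.06),("pot",(413,156),(269,346),.1)]:
    print(n,plane(Cs,[p],z).round(3),plane(Cd,[q],z).round(3),tri([(Cs,p),(Cd,q)]).round(3))
```

```text
lid [[ 0.509 -0.29   0.028]] [[ 0.505 -0.27   0.028]] [ 0.505 -0.287  0.016]
box [[0.597 0.022 0.06 ]] [[0.575 0.057 0.06 ]] [0.583 0.034 0.033]
pot [[0.584 0.264 0.1  ]] [[0.583 0.275 0.1  ]] [0.583 0.27  0.093]
```

View pics/cropS.png

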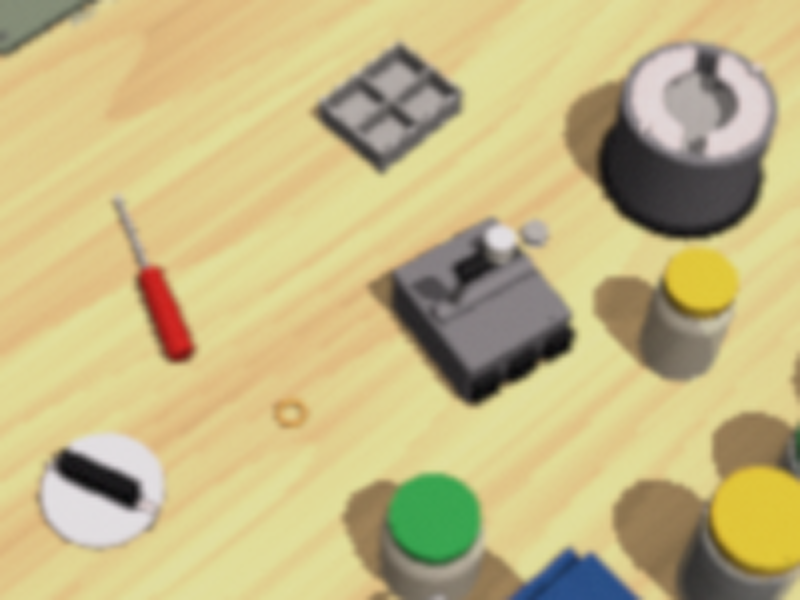

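View pics/cropD.png

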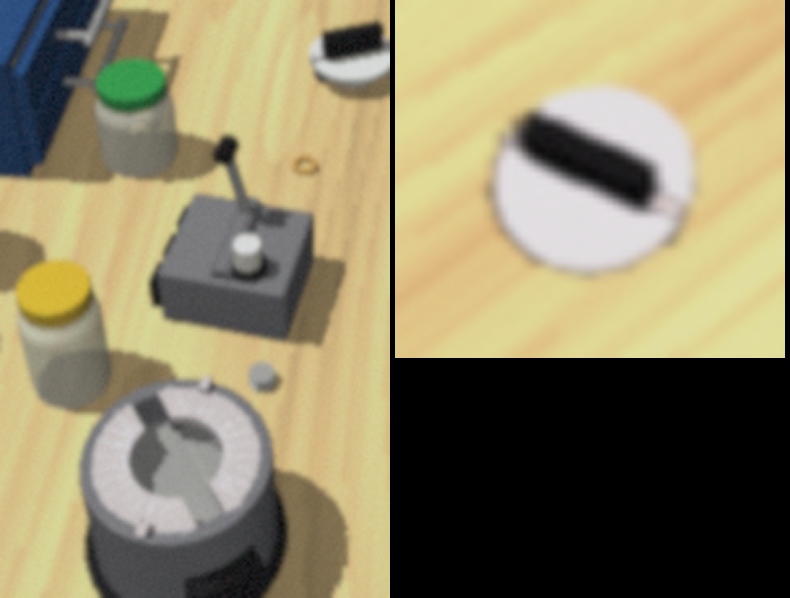

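The white lid is confirmed: white flange, black bar and grey lug ends, at scene (265,252). The button is at scene (365,189) / side (295,262), and the lever tip at side (287,227) / scene (359,196). The slots and the bright ribs can be seen on the pot's rim. Next I'll work out rough positions and the move to look over the box.

Run:
```python
from h import *
Cs,Cd=cam("scene"),cam("side")
print("tip",tri([(Cs,(358.7,196.2)),(Cd,(287.3,227.3))]).round(3),"btn",tri([(Cs,(365,188.8)),(Cd,(295,262))]).round(3))
S=lambda u,v:(240+u/4,130+v/4); D=lambda u,v:(200+u/2.6,170+v/2.6)
print("slotsS",plane(Cs,[S(707,62),S(697,150),S(698,103)],.1).round(3).tolist())
print("slotsD",plane(Cd,[D(150,410),D(208,510),D(176,459)],.1).round(3).tolist(),"ribsD",plane(Cd,[D(207,383),D(143,528)],.103).round(3).tolist())
print("boxtop S",plane(Cs,[S(490,220),S(395,275),S(475,385),S(572,318)],.06).round(3).tolist())
print("jarY",plane(Cs,[S(702,280)],.11).round(3))
C=cam("wrist");c,d=ray(C,[(320,200),(0,200),(640,200),(320,0),(320,400)]);s=r.observe();Rt=Ro.from_quat(s["ee_rot"]).as_matrix()
print((d@Rt).round(2).tolist(),r.tip_reach,s["grip_width"])
```

```text
tip [0.593 0.007 0.136] btn [0.569 0.063 0.09 ]
slotsS [[0.563, 0.307, 0.1], [0.618, 0.233, 0.1], [0.587, 0.269, 0.1]]
slotsD [[0.61, 0.24, 0.1], [0.558, 0.311, 0.1], [0.585, 0.276, 0.1]] ribsD [[0.574, 0.216, 0.103], [0.595, 0.329, 0.103]]
boxtop S [[0.541, 0.083, 0.06], [0.529, -0.009, 0.06], [0.642, -0.03, 0.06], [0.649, 0.068, 0.06]]
jarY [[0.706 0.139 0.11 ]]
[[-0.27, -0.01, 0.96], [-0.18, -0.74, 0.65], [-0.18, 0.74, 0.65], [0.31, -0.01, 0.95], [-0.76, -0.01, 0.65]] 0.022 0.9970812722097224
```

Emit:
{"op": "apply_moves", "data": {
  "series": [
    [[0.0775,-0.049,-0.0105,0],[0.0775,-0.049,-0.0105,0],[0.0775,-0.049,-0.0105,0],[0.0775,-0.049,-0.0105,0],[0.0775,-0.049,-0.0105,0],[0.0775,-0.049,-0.0105,0],[0.0775,-0.049,-0.0105,0],[0.0775,-0.049,-0.0105,0],[0.0775,-0.049,-0.0105,0],[0.0775,-0.049,-0.0105,0],[0.0775,-0.049,-0.0105,0],[0.0775,-0.049,-0.0105,0]]
  ],
  "grip": 0,
  "force": 30
}}

```text
time: 1.15
tool_pos: [0.4799, -0.153, 0.3037]
ee_rot: [0.977, 0.212, -0.0, -0.0]
wrist_force: [0.4, -0.2, -0.1]
grip_width: -0.001
grip_force: 0.0
```

Emit:
{"op": "apply_moves", "data": {
  "series": [
    [[0.0775,-0.049,-0.0105,0],[0.0775,-0.049,-0.0105,0],[0.0775,-0.049,-0.0105,0],[0.0775,-0.049,-0.0105,0],[0.0775,-0.049,-0.0105,0],[0.0775,-0.049,-0.0105,0],[0,0,0,0.06],[0,0,0,0.06],[0,0,0,0.06],[0,0,0,0.06],[0,0,0,0.06],[0,0,0,0.06]]
  ]
}}

```text
time: 2.15
tool_pos: [0.5997, 0.0294, 0.3282]
ee_rot: [0.997, -0.071, -0.001, 0.0]
wrist_force: [0.5, -0.0, 0.1]
grip_width: 0.001
grip_force: 0.0
```

Run:
```python
from h import *
s=r.observe();i=r.get_image("wrist");np.save("pics/w1.npy",i);save("w1.png",i)
import json;json.dump({k:np.array(s[k]).tolist() for k in("tool_pos","ee_rot","q","time","grip_width")},open("pics/w1.json","w"));print(open("pics/w1.json").read())
C=cam("wrist",s);print(proj(C,[[.593,.007,.136],[.569,.063,.09],[.585,.272,.1]]).round())
```

```text
{"tool_pos": [0.5996620105739715, 0.029445070633115963, 0.328242276850866], "ee_rot": [0.9974755829450466, -0.07100791936239272, -0.0005802508637456597, 1.118921920142789e-05], "q": [-0.09498438689161035, 0.21501526988310404, 1.3776064676124653, -5.0135400672174645e-05, 1.5501305508563559, 1.617948482875101], "time": 2.15, "grip_width": 0.0010259843000157073}
[[344. 185.]
 [298. 201.]
 [127. 215.]]
```

View pics/w1.png

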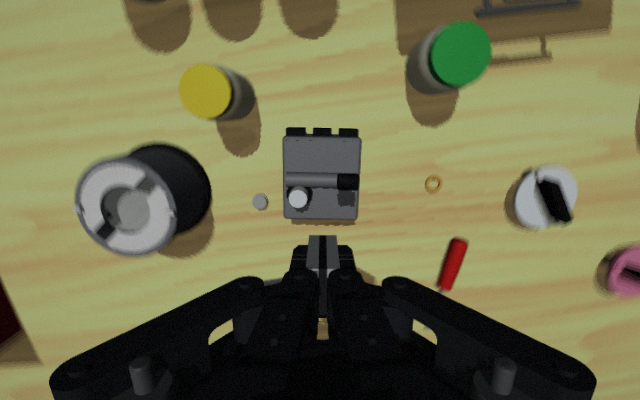

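The wrist picture shows, close to straight down, the button at (298,198), the black lever tip at (348,181), the pot mouth at (127,207), the lid at (546,197) with its bar at (553,200), and the pink one at the right edge. I'll segment these now.

```bash
cat > m1.py <<'E'
from h import *
import json
s=json.load(open("pics/w1.json"));w=np.load("pics/w1.npy");C=cam("wrist",s);Cs,Cd=cam("scene"),cam("side")
sc=np.load("pics/scene0.npy");sd=np.load("pics/side0.npy")
def blobs(img,box,f,amin=15):
    x0,y0,x1,y1=box;h=cv2.cvtColor(img,cv2.COLOR_RGB2HSV)[y0:y1,x0:x1].astype(int)
    m=f(h).astype(np.uint8);n,l,st,ce=cv2.connectedComponentsWithStats(m);o=[]
    for k in range(1,n):
        if st[k,4]>=amin:
            c=cv2.findContours((l==k).astype(np.uint8),cv2.RETR_EXTERNAL,cv2.CHAIN_APPROX_NONE)[0][0].reshape(-1,2)+[x0,y0]
            o.append((st[k,4],ce[k]+[x0,y0],c))
    return sorted(o,key=lambda t:-t[0])
white=lambda t:(lambda h:(h[...,1]<60)&(h[...,2]>t)); black=lambda t:(lambda h:h[...,2]<t)
E
python3 - <<'E'
from m1 import *
def show(n,bl,k=3):
    for a,c,q in bl[:k]:
        e=cv2.fitEllipse(q) if len(q)>5 else None
        print(n,a,c.round(1),[np.round(x,1) for x in e] if e else "")
show("btnW",blobs(w,(284,184,312,214),white(150)));show("tipW",blobs(w,(330,168,362,196),black(45)))
show("btnS",blobs(sc,(358,182,372,198),white(150)));show("tipS",blobs(sc,(350,190,368,203),black(50)))
show("btnD",blobs(sd,(286,255,304,278),white(150)));show("tipD",blobs(sd,(278,218,296,236),black(50)))
show("potW",blobs(w,(70,140,185,265),white(125)),4)
show("lidW",blobs(w,(505,155,590,240),white(130)));show("barW",blobs(w,(520,165,580,228),black(60)))
show("lidS",blobs(sc,(240,230,290,275),white(150)));show("barS",blobs(sc,(250,235,285,262),black(60)))
show("lidD",blobs(sd,(312,172,360,212),white(130)));show("barD",blobs(sd,(318,174,355,198),black(60)))
E
```

```text
btnW 244 [297.4 198.5] [array([297.4, 198.4]), array([16.4, 17.1]), np.float64(96.4)]
tipW 368 [347.2 181.6] [array([347.2, 181.6]), array([18.5, 24.4]), np.float64(86.2)]
btnS 52 [364.5 188.9] [array([364.5, 188.9]), array([6.2, 8.8]), np.float64(141.4)]
tipS 40 [357.8 196.4] [array([358. , 196.3]), array([ 4.7, 10. ]), np.float64(52.3)]
btnD 86 [294.3 263.7] [array([294.3, 263.7]), array([ 8.4, 11.3]), np.float64(83.9)]
tipD 42 [286.3 227.7] [array([286.2, 227.8]), array([5.4, 8.4]), np.float64(28.4)]
potW 2657 [142.5 221.5] [array([142.6, 220.5]), array([50.6, 69.9]), np.float64(36.0)]
potW 1844 [104.9 188.2] [array([107.7, 191.7]), array([47.2, 72.5]), np.float64(40.6)]
potW 53 [ 74.8 208.2] [array([ 74.9, 208.3]), array([5.8, 9.9]), np.float64(145.9)]
potW 17 [ 88.8 167.4] [array([ 88.8, 167.7]), array([ 1.8, 13.8]), np.float64(51.8)]
lidW 1068 [529.7 204.9] [array([530. , 203.6]), array([26.4, 61.4]), np.float64(168.8)]
lidW 804 [561.6 180.2] [array([559.8, 183.2]), array([30.9, 48.1]), np.float64(141.8)]
barW 829 [553.4 200.8] [array([553.2, 200.5]), array([20.9, 50.8]), np.float64(152.6)]
lidS 536 [265.4 253.2] [array([264.9, 252.5]), array([26.5, 29.8]), np.float64(54.5)]
barS 115 [264.1 249.3] [array([264.1, 249.3]), array([ 5.5, 23.9]), np.float64(115.1)]
lidD 331 [335.2 194.5] [array([335.2, 191.6]), array([20.1, 31.3]), np.float64(91.5)]
barD 189 [335.2 185.5] [array([335.3, 185.5]), array([ 9. , 25.4]), np.float64(78.7)]
```

Run:
```python
from m1 import *
tip=tri([(C,(347.2,181.6)),(Cs,(357.8,196.4)),(Cd,(286.3,227.7))]);print("tip",tip.round(4),tri([(C,(347.2,181.6)),(Cd,(286.3,227.7))]).round(4))
print("tip W@.134",plane(C,[(347.2,181.6)],.138).round(4))
print("btn",tri([(C,(297.4,198.5)),(Cs,(364.5,188.5)),(Cd,(294.3,262.5))]).round(4),plane(C,[(297.4,198.5)],.089).round(4),plane(Cs,[(364.5,188.5)],.089).round(4))
g=blobs(w,(265,130,380,225),lambda h:(h[...,1]<60)&(h[...,2]<140)&(h[...,2]>55))[0]
P=plane(C,g[2],.06)[:,:2].astype(np.float32);rc=cv2.minAreaRect(P*1000);print("box",g[0],rc)
# pot
for n,Cx,im,bx,t in [("W",C,w,(65,140,190,265),125),("S",Cs,sc,(390,138,436,174),140),("D",Cd,sd,(225,312,312,390),125)]:
    b=[q for q in blobs(im,bx,white(t),60)]
    P=np.vstack([plane(Cx,q[2],.1)[:,:2] for q in b[:2 if n=="W" else 1]])*1000
    h=cv2.convexHull(P.astype(np.float32));e=cv2.fitEllipse(h);c=np.array(e[0])/1000;print("pot",n,np.round(c,4),np.round(e[1],1))
    V=cv2.cvtColor(im,cv2.COLOR_RGB2HSV)[...,2].astype(np.float32)
    if n=="W":c0=c
    for rr,z in((.04,.1),(.046,.1),(.059,.105)):
        a=np.deg2rad(np.arange(0,360,5));X=np.c_[c0[0]+rr*np.cos(a),c0[1]+rr*np.sin(a),0*a+z];p=proj(Cx,X).astype(np.float32)
        print(rr,cv2.remap(V,p[:,0:1],p[:,1:2],1).ravel().astype(int).tolist())
```

```text
tip [0.5941 0.0048 0.134 ] [0.5946 0.0035 0.1317]
tip W@.134 [[0.5963 0.0039 0.138 ]]
btn [0.57   0.0634 0.0895] [[0.5727 0.0638 0.089 ]] [[0.5669 0.0634 0.089 ]]
box 5141 ((586.5445556640625, 33.28232955932617), (98.14823913574219, 108.7157974243164), 80.7098159790039)
pot W [0.5918 0.2721] [111.8 113. ]
0.04 [166, 167, 164, 167, 166, 166, 164, 165, 165, 165, 163, 166, 164, 166, 164, 166, 163, 164, 165, 167, 166, 153, 117, 41, 22, 23, 28, 76, 125, 163, 165, 165, 169, 164, 166, 166, 166, 166, 168, 167, 165, 166, 165, 167, 167, 166, 168, 166, 166, 170, 168, 167, 167, 167, 167, 165, 166, 165, 146, 85, 72, 67, 67, 61, 127, 165, 167, 165, 167, 163, 165, 164]
0.046 [166, 165, 164, 163, 162, 164, 164, 165, 164, 164, 165, 164, 163, 161, 165, 164, 162, 164, 164, 165, 166, 163, 130, 77, 24, 30, 33, 94, 143, 164, 168, 164, 164, 166, 165, 165, 164, 166, 165, 169, 165, 164, 164, 166, 165, 167, 166, 165, 164, 167, 165, 166, 167, 166, 166, 164, 166, 168, 159, 109, 70, 66, 67, 88, 153, 166, 166, 166, 170, 163, 164, 162]
0.059 [97, 95, 94, 94, 103, 107, 106, 110, 115, 115, 118, 119, 124, 135, 130, 1
[... 1823 characters left out ...]
, 199, 201, 203, 200, 203, 201, 202, 200, 202, 202, 200, 198, 201, 202, 203, 202, 204, 201, 199, 166, 159, 160, 157, 149, 188, 206, 207, 208, 202, 200, 200, 202, 203, 200, 201, 201, 206, 202, 206, 202, 202, 200, 201, 200, 199, 199, 198, 199, 199, 201, 201, 200, 187, 111, 82, 82, 80, 101, 181, 194, 198, 198, 198, 198, 195, 198, 198]
0.059 [212, 211, 210, 201, 194, 184, 162, 149, 131, 123, 126, 126, 126, 126, 127, 132, 144, 196, 123, 168, 185, 189, 193, 194, 133, 151, 151, 147, 192, 201, 202, 200, 199, 196, 195, 193, 193, 187, 186, 175, 155, 145, 149, 133, 129, 125, 127, 132, 139, 146, 142, 196, 182, 186, 194, 169, 136, 132, 124, 124, 127, 127, 125, 133, 135, 131, 132, 152, 209, 212, 212, 213]
```

Emit:
{"op": "apply_moves", "data": {
  "series": [
    [[-0.042,-0.037,0,0],[-0.042,-0.037,0,0],[0,0,0.086,0],[0,0,0.086,0],[0,0,0.086,0],[0,0,0.086,0],[0,0,0.086,0],[0,0,0.086,0],[0,0,0,0],[0,0,0,0]]
  ]
}}

```text
time: 3.03
tool_pos: [0.5685, 0.0633, 0.1203]
ee_rot: [0.998, -0.068, -0.003, 0.0]
wrist_force: [-0.1, -0.3, 1.9]
grip_width: -0.001
grip_force: 0.0
```

Emit:
{"op": "apply_moves", "data": {
  "series": [
    [[0,0,0.01,0],[0,0,0.01,0],[0,0,0.01,0],[0,0,0,0],[0,0,0,0]]
  ]
}}

```text
time: 3.45
tool_pos: [0.5712, 0.0632, 0.1114]
ee_rot: [0.998, -0.069, 0.001, -0.0]
wrist_force: [-0.1, 0.6, 0.1]
grip_width: -0.001
grip_force: 0.0
```

Emit:
{"op": "apply_moves", "data": {
  "series": [
    [[0,0,0.006,0],[0,0,0.006,0],[0,0,0,0],[0,0,0,0]]
  ]
}}

```text
time: 3.78
tool_pos: [0.5714, 0.0632, 0.1062]
ee_rot: [0.998, -0.069, 0.001, -0.0]
wrist_force: [0.2, -0.4, 2.7]
grip_width: 0.002
grip_force: 1.5
```

Emit:
{"op": "apply_moves", "data": {
  "series": [
    [[0,0,0.004,0],[0,0,0.001,0],[0,0,0,0],[0,0,0,0]]
  ]
}}

```text
time: 4.12
tool_pos: [0.5714, 0.0632, 0.1041]
ee_rot: [0.998, -0.069, 0.001, -0.0]
wrist_force: [1.9, 0.9, 4.2]
grip_width: 0.0
grip_force: 1.9
```

Run:
```python
from m1 import *
i=r.get_image("side");np.save("pics/sd2.npy",i);print(r.observe()["wrist_force"])
for n,p in(("old",sd),("now",i)): print(n,[(b[0],b[1].round(1).tolist()) for b in blobs(p,(278,215,340,300),black(50),15)[:4]])
j=r.get_image("scene");np.save("pics/sc2.npy",j)
save("drop.png",np.hstack([cv2.resize(i[200:320,240:360],(400,400)),cv2.resize(j[160:240,320:400],(400,400))]))
```

```text
[2.1306161  0.08152507 3.60938884]
old [(np.int32(42), [286.3, 227.7]), (np.int32(27), [297.8, 274.5])]
now [(np.int32(824), [292.7, 232.2]), (np.int32(42), [323.3, 250.4])]
```

View pics/drop.png

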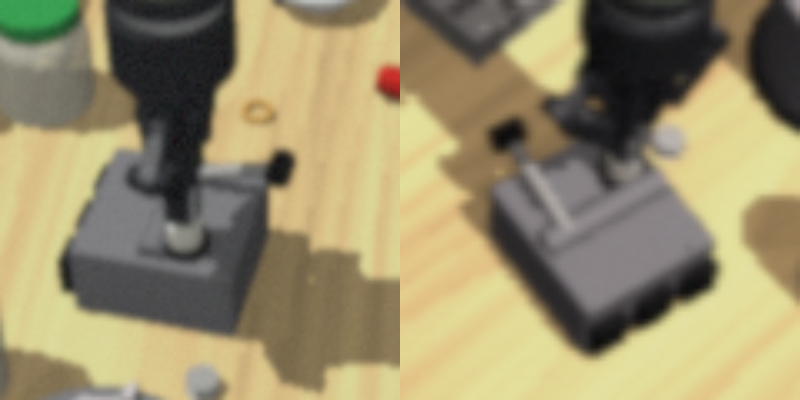

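The lever has dropped: its tip is at side (323,250) and scene (341,187), pointing to the box's -x.

Emit:
{"op": "apply_moves", "data": {
  "series": [
    [[0,0,-0.05,0.007],[0,0,-0.08,0.007],[0,0,-0.08,0],[0,0,0,0]]
  ],
  "grip": 0.5,
  "force": 20
}}

```text
time: 4.55
tool_pos: [0.5739, 0.0632, 0.1937]
ee_rot: [0.997, -0.08, 0.005, -0.0]
wrist_force: [1.7, 0.3, 1.0]
grip_width: 0.497
grip_force: 0.0
```

Run:
```python
from m1 import *
j=np.load("pics/sc2.npy");b=blobs(j,(333,182,350,192),black(50),10);print([(x[0],x[1]) for x in b])
X=tri([(Cs,b[0][1]),(Cd,(323.3,250.4))]);print(X.round(4))
s=r.observe();Rt=Ro.from_quat(s["ee_rot"]).as_matrix()
for T in (X,[.5135,.0176,.085]): print(((Rt.T@(np.array(T)+[0,0,.003]-s["tool_pos"]))/.4).round(3))
print(s["tool_pos"],s["time"],s["grip_width"])
```

```text
[(np.int32(19), array([341.05263158, 186.52631579]))]
[0.5124 0.0159 0.0843]
[-0.135  0.141  0.265]
[-0.133  0.137  0.263]
[0.57387592 0.06317124 0.19368541] 4.55 0.4966444218895501
```

Emit:
{"op": "apply_moves", "data": {
  "series": [
    [[-0.0675,0.0695,0,0],[-0.0675,0.0695,0,0],[0,0,0,0],[0,0,0.066,0],[0,0,0.066,0],[0,0,0.066,0],[0,0,0.066,0],[0,0,0,0],[0,0,0,0],[0,0,0,0]]
  ]
}}

```text
time: 5.38
tool_pos: [0.5088, 0.0169, 0.0827]
ee_rot: [0.997, -0.08, 0.0, 0.0]
wrist_force: [0.1, 0.1, 0.5]
grip_width: 0.495
grip_force: 0.0
```

Emit:
{"op": "apply_moves", "data": {
  "series": [
    [[0,0,0,0],[0,0,0,0],[0,0,0,0],[0,0,0,0],[0,0,0,0],[0,0,0,0]]
  ],
  "grip": 0,
  "force": 20
}}

```text
time: 5.88
tool_pos: [0.51, 0.0164, 0.084]
ee_rot: [0.997, -0.08, 0.002, 0.0]
wrist_force: [-1.8, -1.8, 6.6]
grip_width: 0.253
grip_force: 25.6
```

Emit:
{"op": "apply_moves", "data": {
  "series": [
    [[0.0075,0,-0.0205,0],[0.0098,0,-0.0195,0],[0.0125,0,-0.0183,0],[0.0143,0,-0.0163,0],[0.0165,0,-0.0145,0],[0.018,0,-0.0123,0]]
  ]
}}

```text
time: 6.38
tool_pos: [0.5381, 0.0121, 0.1231]
ee_rot: [0.997, -0.08, -0.002, -0.0]
wrist_force: [-5.8, -0.8, 1.5]
grip_width: 0.255
grip_force: 24.3
```

Emit:
{"op": "apply_moves", "data": {
  "series": [
    [[0.0195,0,-0.0103,0],[0.0205,0,-0.0073,0],[0.0213,0,-0.005,0],[0.0218,0,-0.0023,0],[0.022,0,0.0008,0],[0.0205,0,0.003,0],[0,0,0,0],[0,0,0,0]]
  ]
}}

```text
time: 7.05
tool_pos: [0.5918, 0.0039, 0.1329]
ee_rot: [0.997, -0.08, 0.003, -0.0]
wrist_force: [0.3, -0.3, 4.8]
grip_width: 0.249
grip_force: 26.8
```

Run:
```python
from m1 import *
i=r.get_image("side");j=r.get_image("scene");s=r.observe();print(s["tool_pos"],s["wrist_force"],s["grip_width"],s["grip_force"])
save("up.png",np.hstack([cv2.resize(i[180:300,240:360],(400,400)),cv2.resize(j[150:230,320:400],(400,400))]))
```

```text
[0.59162633 0.00395266 0.13290242] [ 0.62104667 -0.2541955   5.00006176] 0.25786547871420623 26.843774914741516
```

View pics/up.png

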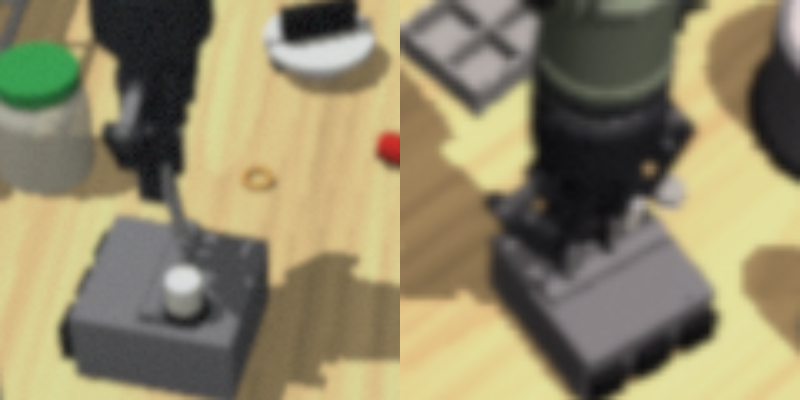

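The lever is up, with the arm leaning to +x in the side view, so I'll release it and rise.

Emit:
{"op": "apply_moves", "data": {
  "series": [
    [[0,0,0,0],[0,0,0,0],[0,0,0,0],[0,0,0,0],[0,0,-0.05,0],[0,0,-0.09,0],[0,0,-0.09,0],[0,0,-0.09,0],[0,0,-0.09,0],[0,0,0,0],[0,0,0,0]]
  ],
  "grip": 0.5
}}

```text
time: 8.07
tool_pos: [0.5908, 0.0038, 0.2986]
ee_rot: [0.997, -0.08, 0.004, 0.0]
wrist_force: [-0.1, -0.7, 0.1]
grip_width: 0.501
grip_force: 0.0
```

Run:
```python
from m1 import *
i=r.get_image("side");s=r.observe();print(s["tool_pos"],s["q"],s["time"])
print([(b[0],b[1].round(1).tolist()) for b in blobs(i,(278,215,340,300),black(50),15)[:4]], "want tip 286.3 227.7")
i=r.get_image("wrist");print([(b[0],b[1].round(1).tolist()) for b in blobs(i,(0,0,640,240),black(45),100)[:6]],proj(cam("wrist",s),[.594,.0045,.134]))
# lid measures
for z in(.059,):
    lid=tri([(C,(553.2,200.5)),(Cs,(264.1,249.3)),(Cd,(335.3,185.5))]);print("bar",lid.round(4))
for Cx,im,bx,n in((C,w,(505,155,590,240),"W"),(Cs,sc,(240,230,290,275),"S"),(Cd,sd,(312,172,360,212),"D")):
    P=np.vstack([b[2] for b in blobs(im,bx,white(130),60)[:2]]);h=cv2.convexHull(P.astype(np.int32));Q=plane(Cx,h.reshape(-1,2),.028)[:,:2]*1000
    print(n,np.round(cv2.fitEllipse(Q.astype(np.float32)),1) if 0 else [np.round(v,1) for v in cv2.fitEllipse(Q.astype(np.float32))])
for Cx,im,bx,n in((C,w,(520,165,580,228),"W"),(Cs,sc,(250,235,285,262),"S")):
    b=blobs(im,bx,black(60))[0];Q=plane(Cx,b[2],.059)[:,:2]*1000;print("bar",n,cv2.minAreaRect(Q.astype(np.float32)))
```

```text
[0.58938961 0.00393692 0.295813  ] [-1.40125139e-01  2.06568562e-01  1.45339346e+00  5.67993029e-05
  1.47991201e+00  1.59039217e+00] 8.1167
[(np.int32(44), [286.3, 227.7]), (np.int32(31), [297.4, 274.8])] want tip 286.3 227.7
[(np.int32(4751), [147.7, 188.6]), (np.int32(1134), [555.2, 196.4]), (np.int32(443), [321.8, 182.9]), (np.int32(289), [67.1, 224.8]), (np.int32(195), [270.9, 130.2]), (np.int32(179), [298.3, 129.9])] [[320.98259273 184.23606637]]
bar [ 0.5067 -0.2879  0.041 ]
W [array([ 507.1, -286.7]), array([92.3, 99.4]), np.float64(82.6)]
S [array([ 508.4, -289.4]), array([94.2, 96.2]), np.float64(76.6)]
D [array([ 508.9, -280.3]), array([94.2, 99.7]), np.float64(175.7)]
bar W ((512.538818359375, -274.2546691894531), (76.5911636352539, 26.414722442626953), 23.258798599243164)
bar S ((513.6328735351562, -292.03277587890625), (65.68258666992188, 17.324687957763672), 23.803470611572266)
```

The lever is back at its original up position, with the tip at (286.3,227.7) as before. Next is the lid.

Emit:
{"op": "apply_moves", "data": {
  "series": [
    [[-0.011,0.094,0.0144,0],[-0.011,0.094,0.0144,0],[-0.011,0.094,0.0144,0],[-0.011,0.094,0.0144,0],[-0.011,0.094,0.0144,0],[-0.011,0.094,0.0144,0],[-0.011,0.094,0.0144,0],[-0.011,0.094,0.0144,0],[0,0,0,-0.073],[0,0,0,-0.073],[0,0,0,-0.073],[0,0,0,-0.073]]
  ]
}}

```text
time: 9.17
tool_pos: [0.505, -0.287, 0.2458]
ee_rot: [0.989, 0.151, -0.002, -0.002]
wrist_force: [0.2, 0.4, -0.2]
grip_width: 0.502
grip_force: 0.0
```

Emit:
{"op": "apply_moves", "data": {
  "series": [
    [[0,0,0,-0.073],[0,0,0,0],[0,0,0,0],[0,0,0,0]]
  ],
  "grip": 0.7
}}

```text
time: 9.5
tool_pos: [0.506, -0.2869, 0.2475]
ee_rot: [0.979, 0.204, -0.001, -0.001]
wrist_force: [0.6, 0.8, 0.0]
grip_width: 0.703
grip_force: 0.0
```

Run:
```python
from m1 import *
s=r.observe();i=r.get_image("wrist");np.save("pics/w3.npy",i);save("w3.png",i);C=cam("wrist",s)
Rt=Ro.from_quat(s["ee_rot"]).as_matrix();print(np.array(s["tool_pos"]).round(4),"psi",np.arctan2(Rt[1,0],Rt[0,0]),s["time"])
pl=proj(C,[.5075,-.288,.04])[0];print(pl);x,y=pl.astype(int);bx=(x-75,y-80,x+75,min(y+80,260))
bl=blobs(i,bx,white(130),60);P=np.vstack([b[2] for b in bl[:2]])
Q=plane(C,cv2.convexHull(P.astype(np.int32)).reshape(-1,2),.028)[:,:2]*1000;print([b[0] for b in bl],[np.round(v,1) for v in cv2.fitEllipse(Q.astype(np.float32))])
for b in blobs(i,bx,black(60),100)[:3]: print(b[0],b[1],cv2.minAreaRect(plane(C,b[2],.059)[:,:2].astype(np.float32)*1000),tri([(C,b[1]),(Cs,(264.1,249.3)),(Cd,(335.3,185.5))]))
```

```text
[ 0.506  -0.2869  0.2475] psi 0.41132958352732407 9.5
[323.68092238 177.36947584]
[np.int32(3877)] [array([ 511. , -287.9]), array([92.3, 92.6]), np.float64(38.7)]
957 [324.52560084 175.15256008] ((511.9015197753906, -286.9592590332031), (66.81459045410156, 15.308401107788086), 24.064252853393555) [ 0.50829913 -0.28814546  0.04120845]
236 [390.59322034 248.01271186] ((468.6488342285156, -384.99517822265625), (21.054044723510742, 14.40000057220459), 26.84196662902832) [ 0.49998344 -0.32259929  0.05824565]
231 [254.27705628 248.11255411] ((408.7847900390625, -248.29225158691406), (21.021713256835938, 14.420358657836914), 20.3616886138916) [ 0.48298779 -0.26610951  0.07300943]
```

View pics/w3.png

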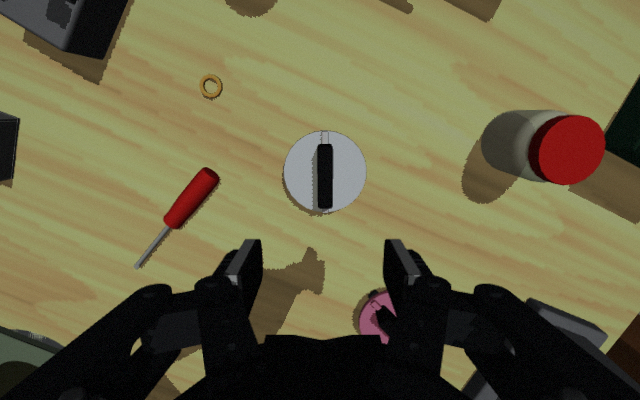

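The wrist view shows the white lid centred at (325,172) with its bar running vertically, and the pink one behind at (378,310), clear of the fingers. I'll go down and grip.

Emit:
{"op": "apply_moves", "data": {
  "series": [
    [[0.008,0.006,0.08,-0.005],[0,0,0.08,0],[0,0,0.08,0],[0,0,0.08,0],[0,0,0.08,0],[0,0,0.05,0],[0,0,0.03,0],[0,0,0,0],[0,0,0,0],[0,0,0,0]]
  ]
}}

```text
time: 10.38
tool_pos: [0.5118, -0.2893, 0.0588]
ee_rot: [0.978, 0.209, 0.001, 0.001]
wrist_force: [0.2, -0.9, 0.3]
grip_width: 0.698
grip_force: 0.0
```

Emit:
{"op": "apply_moves", "data": {
  "series": [
    [[0,0,0,0],[0,0,0,0],[0,0,0,0],[0,0,0,0],[0,0,0,0],[0,0,0,0],[0,0,0,0],[0,0,0,0]]
  ],
  "grip": 0,
  "force": 60
}}

```text
time: 11.05
tool_pos: [0.5113, -0.289, 0.0583]
ee_rot: [0.978, 0.209, 0.001, 0.001]
wrist_force: [0.4, -0.4, 6.3]
grip_width: 0.178
grip_force: 60.8
```

Emit:
{"op": "apply_moves", "data": {
  "series": [
    [[0,0,-0.04,0],[0,0,-0.08,0],[0,0,-0.09,0],[0,0,-0.09,0],[0,0,-0.09,0],[0,0,-0.09,0],[0,0,-0.09,0],[0,0,-0.04,0],[0.0467,-0.0753,0,0],[0.0467,-0.0753,0,0],[0.0467,-0.0753,0,0],[0.0467,-0.0753,0,0]]
  ]
}}

```text
time: 12.05
tool_pos: [0.5286, -0.1464, 0.3]
ee_rot: [0.978, 0.209, -0.001, -0.001]
wrist_force: [-0.5, -0.5, -1.3]
grip_width: 0.175
grip_force: 59.8
```

Emit:
{"op": "apply_moves", "data": {
  "series": [
    [[0.0467,-0.0753,0,0],[0.0467,-0.0753,0,0],[0.0467,-0.0753,0,0],[0.0467,-0.0753,0,0],[0.0467,-0.0753,0,0],[0.0467,-0.0753,0,0],[0.0467,-0.0753,0,0],[0.0467,-0.0753,0,0],[0.0467,-0.0753,0,0],[0.0467,-0.0753,0,0],[0.0467,-0.0753,0,0],[0.0467,-0.0753,0,0]]
  ]
}}

```text
time: 13.05
tool_pos: [0.5853, 0.2753, 0.2996]
ee_rot: [0.978, 0.209, -0.001, 0.0]
wrist_force: [0.7, -0.4, -0.8]
grip_width: 0.174
grip_force: 59.8
```

Emit:
{"op": "apply_moves", "data": {
  "series": [
    [[0,0,0,-0.075],[0,0,0,-0.075],[0,0,0,-0.075],[0,0,0,-0.075],[0,0,0,-0.075],[0,0,0,-0.075],[0,0,0,-0.075],[0,0,0,-0.075],[0,0,0,-0.075],[0,0,0,-0.075],[0,0,0,-0.075],[0,0,0,-0.075]]
  ]
}}

```text
time: 14.05
tool_pos: [0.5853, 0.2735, 0.2995]
ee_rot: [0.605, 0.796, -0.001, -0.001]
wrist_force: [-0.1, 0.6, -1.4]
grip_width: 0.172
grip_force: 59.8
```

Emit:
{"op": "apply_moves", "data": {
  "series": [
    [[0,0,0,-0.075],[0,0,0,-0.075],[0,0,0,-0.075],[0,0,0,0],[0,0,0,0]]
  ]
}}

```text
time: 14.47
tool_pos: [0.5855, 0.2735, 0.2999]
ee_rot: [0.46, 0.888, -0.001, -0.001]
wrist_force: [0.8, 0.6, -1.4]
grip_width: 0.168
grip_force: 59.8
```

Run:
```python
from m1 import *
import json
s=r.observe();i=r.get_image("wrist");np.save("pics/w4.npy",i);save("w4.png",i)
a=r.get_image("scene");b=r.get_image("side");np.save("pics/sc4.npy",a);np.save("pics/sd4.npy",b)
json.dump({k:np.array(s[k]).tolist() for k in("tool_pos","ee_rot","q","time","grip_width")},open("pics/w4.json","w"))
Rt=Ro.from_quat(s["ee_rot"]).as_matrix();print(np.array(s["tool_pos"]).round(4),"psi",np.arctan2(Rt[1,0],Rt[0,0]),s["time"],s["q"][5],s["grip_width"],s["grip_force"])
```

```text
[0.5855 0.2735 0.2999] psi 2.185595868258527 14.4667 -0.3115776481415037 0.1679000108360941 59.82712268829346
```

View pics/w4.png

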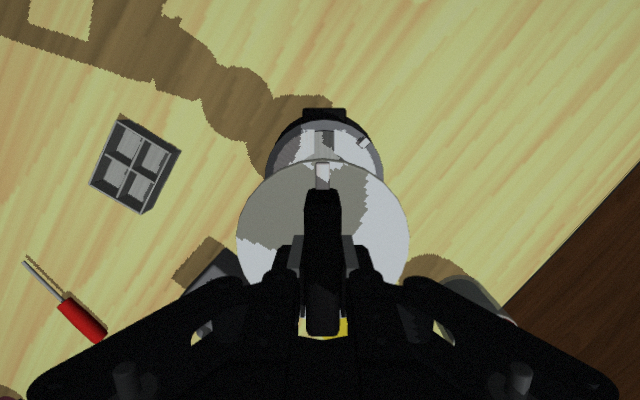

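The wrist view shows the lid gripped, with its bar vertical, a flange mark at (322,172), the pot's slot at about (324,140) and a rib at (365,141). I'll measure the lid and pot in the same images.

Run:
```python
from m1 import *
s=json.load(open("pics/w4.json"));w=np.load("pics/w4.npy");C=cam("wrist",s);a=np.load("pics/sc4.npy");b=np.load("pics/sd4.npy")
V=cv2.cvtColor(w,cv2.COLOR_RGB2HSV)[...,2]
for y in (126,128,130,132,136,140,144,148): print(y,V[y,300:350:1].tolist())
print("col324",V[100:165,324].tolist())
# edge of flange in W: columns transitions at several rows, Canny-based circle
e=cv2.Canny(cv2.GaussianBlur(w,(3,3),0),40,100)
pts=[(x,y) for y,x in np.argwhere(e) if 155<y<250]
P=plane(C,np.array(pts,float),.270)[:,:2];c=np.array(s["tool_pos"][:2])
for _ in range(5):
    d=np.linalg.norm(P-c,axis=1);k=abs(d-.047)<.003;A=np.c_[2*P[k],np.ones(k.sum())];c=np.linalg.lstsq(A,(P[k]**2).sum(1),rcond=None)[0][:2]
print("lid W",c,k.sum(),np.median(d[k]))
for n,Cx,im in(("S",Cs,a),("D",Cd,b)):
    p=proj(Cx,[.5855,.2735,.27])[0];print(n,p.round(1),proj(Cx,[.5855,.2735,.1])[0].round(1))
```

```text
126 [63, 108, 106, 108, 112, 111, 107, 109, 112, 108, 108, 106, 108, 108, 108, 106, 105, 105, 107, 110, 109, 104, 105, 103, 105, 106, 110, 104, 108, 109, 108, 108, 107, 109, 107, 110, 105, 108, 106, 110, 109, 107, 108, 106, 109, 112, 110, 111, 106, 107]
128 [59, 64, 104, 109, 109, 109, 108, 109, 108, 112, 108, 109, 106, 111, 108, 111, 104, 107, 107, 109, 106, 104, 106, 104, 105, 106, 110, 110, 104, 106, 109, 106, 105, 107, 105, 109, 109, 105, 109, 104, 111, 106, 110, 106, 110, 107, 107, 107, 106, 107]
130 [61, 108, 118, 176, 187, 150, 153, 176, 191, 189, 189, 187, 188, 185, 158, 100, 91, 86, 74, 72, 68, 57, 55, 39, 42, 45, 54, 58, 70, 71, 83, 86, 86, 121, 175, 192, 187, 164, 151, 146, 131, 139, 177, 188, 172, 166, 126, 108, 106, 107]
132 [60, 110, 113, 142, 187, 156, 184, 189, 188, 189, 184, 187, 187, 183, 158, 144, 145, 145, 142, 149, 147, 152, 140, 77, 71, 75, 74, 78, 79, 76, 75, 75, 78, 96, 163, 193, 191, 188, 186, 191, 191, 188, 188, 188, 193, 175, 110, 111, 114, 105]
136 [181, 184, 189, 188, 192, 188, 187, 185, 191, 187, 184, 184, 186, 182, 156, 143, 148, 143, 145, 148, 147, 138
[... 583 characters left out ...]
 189, 192, 190, 194, 190, 192, 190]
148 [192, 187, 188, 189, 194, 195, 186, 186, 190, 191, 188, 187, 191, 186, 157, 143, 147, 143, 144, 145, 147, 150, 147, 146, 147, 145, 149, 152, 146, 143, 144, 138, 74, 83, 161, 194, 193, 191, 191, 191, 192, 191, 193, 191, 194, 192, 189, 192, 189, 194]
col324 [115, 115, 117, 120, 117, 114, 117, 83, 29, 16, 21, 19, 16, 5, 9, 7, 15, 15, 17, 39, 97, 107, 104, 109, 109, 104, 105, 107, 105, 100, 42, 75, 71, 76, 76, 73, 73, 74, 70, 74, 74, 76, 75, 77, 84, 150, 147, 146, 147, 144, 146, 144, 145, 148, 148, 146, 147, 140, 86, 88, 104, 106, 70, 117, 163]
lid W [0.58522583 0.27451641] 448 0.04539846687061702
S [425.8 118.6] [415.1 154.7]
D [258.5 276.9] [267.7 345. ]
```

Run:
```python
from m1 import *
s=json.load(open("pics/w4.json"));C=cam("wrist",s);Rt=Ro.from_quat(s["ee_rot"]).as_matrix();p0=np.array(s["tool_pos"])
tf=lambda X:(X-p0)@Rt*1000
print("slotL",tf(plane(C,[(314.3,132),(314.3,148)],.1)).round(1).tolist(),"R",tf(plane(C,[(333.6,132),(333.6,148)],.1)).round(1).tolist())
print("slot end",tf(plane(C,[(324,130)],.1)).round(1),"lid",tf(np.array([[.58523,.27452,.27]])).round(1),"mark",tf(plane(C,[(322,172)],.27)).round(1))
w=np.load("pics/w4.npy");V=cv2.cvtColor(w,cv2.COLOR_RGB2HSV)[...,2]
for y in(170,175,180,200,215,230): print(y,V[y,300:346].tolist())
```

```text
slotL [[48.4, -7.4, 199.9], [32.1, -7.5, 199.9]] R [[48.4, 12.4, 199.9], [32.1, 12.5, 199.9]]
slot end [[ 50.4   2.5 199.9]] lid [[ 1.   0.4 29.9]] mark [[39.   0.7 29.9]]
170 [126, 122, 125, 123, 122, 123, 125, 121, 123, 126, 121, 125, 121, 125, 115, 85, 132, 175, 180, 183, 185, 188, 193, 189, 190, 192, 194, 194, 183, 155, 122, 122, 138, 172, 123, 126, 124, 122, 124, 123, 123, 125, 126, 121, 126, 123]
175 [129, 125, 124, 124, 124, 124, 123, 119, 124, 122, 124, 123, 120, 122, 118, 96, 102, 165, 182, 181, 184, 186, 190, 189, 190, 191, 195, 191, 181, 155, 122, 122, 122, 123, 123, 124, 123, 122, 122, 126, 122, 124, 124, 125, 124, 125]
180 [121, 121, 118, 125, 124, 123, 124, 125, 123, 123, 123, 122, 124, 123, 119, 95, 80, 92, 94, 99, 98, 99, 99, 114, 178, 179, 193, 189, 165, 88, 123, 120, 127, 124, 125, 127, 122, 123, 124, 123, 125, 123, 121, 120, 124, 123]
200 [122, 123, 125, 125, 116, 74, 3, 4, 7, 12, 4, 9, 4, 2, 3, 7, 4, 1, 4, 5, 2, 10, 5, 0, 0, 2, 6, 3, 4, 8, 1, 5, 11, 9, 7, 2, 2, 7, 4, 42, 111, 119, 121, 124, 122, 129]
215 [121, 123, 122, 112, 7, 8, 0, 3, 6, 6, 7, 11, 8, 0, 7, 12, 13, 0, 10, 9, 6, 11, 13, 11, 9, 10, 2, 5, 7, 9, 12, 8, 10, 9, 3, 10, 10, 5, 9, 12, 2, 56, 122, 124, 116, 124]
230 [119, 120, 124, 111, 26, 5, 11, 11, 7, 12, 8, 9, 4, 3, 7, 14, 3, 8, 19, 10, 5, 6, 10, 8, 8, 11, 10, 13, 12, 12, 10, 6, 4, 7, 2, 4, 13, 4, 8, 2, 11, 56, 120, 119, 120, 122]
```

Emit:
{"op": "apply_moves", "data": {
  "series": [
    [[-0.009,0.006,0.06,0],[0,0,0.08,0],[0,0,0.08,0],[0,0,0.06,0],[0,0,0.03,0],[0,0,0,0],[0,0,0,0],[0,0,0,0]]
  ]
}}

```text
time: 15.28
tool_pos: [0.5916, 0.2727, 0.1795]
ee_rot: [0.459, 0.889, 0.001, 0.002]
wrist_force: [-0.1, -0.4, -1.3]
grip_width: 0.169
grip_force: 59.8
```

Run:
```python
from m1 import *
s=r.observe();w=r.get_image("wrist");np.save("pics/w5.npy",w);save("w5.png",w)
json.dump({k:np.array(s[k]).tolist() for k in("tool_pos","ee_rot","q","time","grip_width")},open("pics/w5.json","w"))
C=cam("wrist",s);Rt=Ro.from_quat(s["ee_rot"]).as_matrix();p0=np.array(s["tool_pos"]);print(p0.round(4),s["wrist_force"],np.arctan2(Rt[1,0],Rt[0,0]))
print(proj(C,p0+Rt@np.array([[.05,0,p0[2]-.1],[.043,0,p0[2]-.1],[.047,0,.03],[.064,0,p0[2]-.1]]).T if 0 else (p0+(Rt@np.array([[.05,0,p0[2]-.1],[.043,0,p0[2]-.1],[.047,0,.03],[.064,0,p0[2]-.1]]).T).T)).round(1))
save("w5c.png",cv2.resize(w[70:230,220:420],None,fx=4,fy=3.7,interpolation=cv2.INTER_CUBIC))
```

```text
[0.5916 0.2727 0.1795] [-0.10990404 -0.3889181  -1.3262082 ] 2.188380642271906
[[321.1 140.8]
 [321.1 151.7]
 [320.7 155.9]
 [321.  118.4]]
```

View pics/w5c.png

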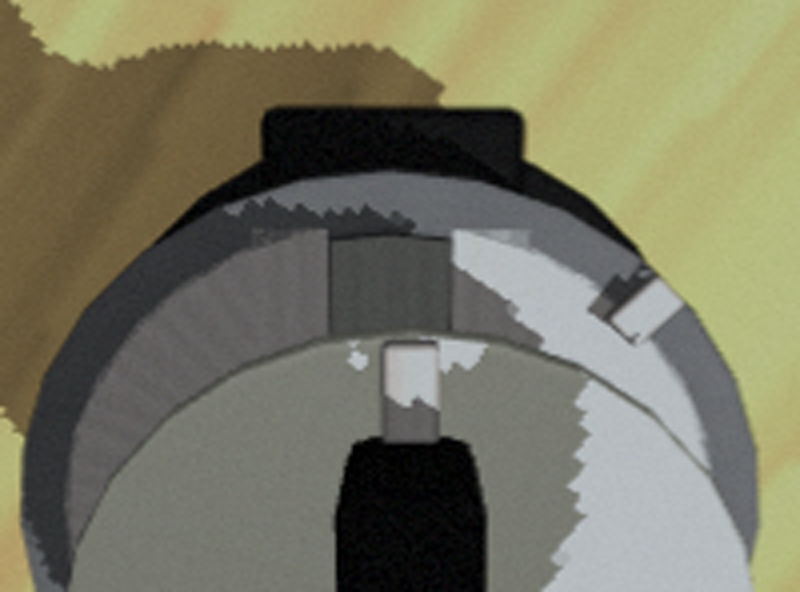

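The crop shows the slot at crop columns 329–452 with its end at row 238, and the lid's mark and bar centred at column 411. The lid is therefore off to the right of the slot by several mm, which I'll work out.

Run:
```python
from m1 import *
s=json.load(open("pics/w5.json"));C=cam("wrist",s);Rt=Ro.from_quat(s["ee_rot"]).as_matrix();p0=np.array(s["tool_pos"])
K,D,_,_=C;T=np.array(r.camera_model("wrist")["T_tool_cam"]);Ct=(K,D,T[:3,:3].T,-T[:3,:3].T@T[:3,3])
px=lambda u,v:(220+u/4,70+v/3.7)
w=lambda p,z:((plane(C,p,z)-p0)@Rt*1000).round(1).tolist()
t=lambda p,d:(plane(Ct,p,d)*1000).round(1).tolist()
print("slot L/R",w([px(329,238),px(329,325),px(452,238),px(452,325)],.1))
print("body top",w([px(390,172)],.1),"rib",w([px(647,309)],.106))
print("flange top",t([px(411,332)],.0303),"sides",t([px(72,560),px(750,560)],.0303),"bar end",t([px(411,438)],-.0007),"barsides",t([px(336,530),px(487,530)],-.0007),"mark",t([px(383,400),px(440,400)],.0303))
```

```text
slot L/R [[54.1, -12.0, 79.4], [39.0, -12.3, 79.4], [54.1, 7.6, 79.4], [39.0, 7.8, 79.5]]
body top [[65.2, -2.2, 79.4]] rib [[42.7, 38.3, 73.6]]
flange top [[45.1, 1.0, 30.3]] sides [[12.9, -43.2, 30.3], [12.9, 45.3, 30.3]] bar end [[38.1, 1.0, -0.7]] barsides [[27.7, -6.7, -0.7], [27.7, 8.8, -0.7]] mark [[35.8, -2.5, 30.3], [35.9, 4.7, 30.3]]
```

Emit:
{"op": "apply_moves", "data": {
  "series": [
    [[0.0095,-0.008,0,0],[0,0,0,0],[0,0,0,0],[0,0,0,0]]
  ]
}}

```text
time: 15.67
tool_pos: [0.5854, 0.2736, 0.1778]
ee_rot: [0.459, 0.889, 0.0, 0.0]
wrist_force: [-0.6, -1.0, -1.3]
grip_width: 0.171
grip_force: 59.8
```

```bash
cat > slot.py <<'E'
from m1 import *
s=r.observe();w=r.get_image("wrist");np.save("pics/w6.npy",w)
C=cam("wrist",s);Rt=Ro.from_quat(s["ee_rot"]).as_matrix();p0=np.array(s["tool_pos"]);print(p0.round(4),s["ee_rot"],s["wrist_force"],s["time"])
V=cv2.GaussianBlur(cv2.cvtColor(w,cv2.COLOR_RGB2HSV)[...,2],(3,3),0).astype(int)
for y in (142,148,154):
    g=np.diff(V[y,285:350]);L=285+np.argmin(g[:35])+.5;R=285+30+np.argmax(g[30:])+.5
    q=((plane(C,[(L,y),(R,y)],.1)-p0)@Rt*1000).round(1);print(y,L,R,q[:,:2].tolist(),"mid",q[:,1].mean().round(2))
print(V[110:160,320].tolist())
E
python3 slot.py
```

```text
[0.5854 0.2736 0.1778] [4.58547385e-01 8.88669746e-01 4.03554572e-04 4.64367751e-04] [-0.55548386 -0.95911847 -1.27269426] 15.6667
142 308.5 340.5 [[49.4, -8.0], [49.4, 12.4]] mid 2.2
148 308.5 344.5 [[45.6, -8.0], [45.6, 15.0]] mid 3.5
154 308.5 348.5 [[41.7, -8.1], [41.8, 17.7]] mid 4.8
[14, 13, 11, 10, 10, 11, 11, 10, 9, 8, 10, 17, 27, 48, 81, 102, 106, 106, 103, 88, 66, 55, 54, 54, 53, 52, 52, 52, 49, 45, 51, 67, 76, 75, 75, 76, 76, 76, 76, 77, 77, 77, 76, 75, 75, 75, 75, 75, 76, 85]
```

Emit:
{"op": "apply_moves", "data": {
  "series": [
    [[-0.001,0.0025,0,0],[0,0,0,0],[0,0,0.015,0],[0,0,0.015,0],[0,0,0.015,0],[0,0,0.01,0],[0,0,0,0],[0,0,0,0]]
  ]
}}

```text
time: 16.38
tool_pos: [0.5859, 0.2735, 0.1541]
ee_rot: [0.459, 0.889, -0.001, -0.001]
wrist_force: [-0.2, 0.3, -1.1]
grip_width: 0.173
grip_force: 59.8
```

```bash
python3 -c "
from h import *
s=r.observe();print(np.array(s['tool_pos']).round(4),s['wrist_force'],s['wrist_torque'])"
```

```text
[0.5859 0.2735 0.1541] [-0.1822455   0.31809534 -1.05400525] [-0.01820206 -0.01492437  0.0368617 ]
```

Emit:
{"op": "apply_moves", "data": {
  "series": [
    [[0,0,0.01,0],[0,0,0.01,0],[0,0,0.01,0],[0,0,0.005,0],[0,0,0,0],[0,0,0,0]]
  ]
}}

```text
time: 16.88
tool_pos: [0.5861, 0.2736, 0.1407]
ee_rot: [0.459, 0.889, -0.0, -0.0]
wrist_force: [-0.0, -0.3, -0.9]
grip_width: 0.173
grip_force: 59.8
```

Emit:
{"op": "apply_moves", "data": {
  "series": [
    [[0,0,0.004,0],[0,0,0.004,0],[0,0,0.002,0],[0,0,0,0],[0,0,0,0]]
  ]
}}

```text
time: 17.3
tool_pos: [0.5868, 0.2738, 0.1383]
ee_rot: [0.459, 0.889, 0.0, 0.001]
wrist_force: [-2.6, -1.1, 4.4]
grip_width: 0.176
grip_force: 60.8
```

Emit:
{"op": "apply_moves", "data": {
  "series": [
    [[0,0,0.001,0.03],[0,0,0,0.05],[0,0,0,0.05],[0,0,0,0.05],[0,0,0,0.05],[0,0,0,0]]
  ],
  "force": 80
}}

```text
time: 17.8
tool_pos: [0.5871, 0.2739, 0.1384]
ee_rot: [0.612, 0.791, 0.001, 0.001]
wrist_force: [-2.0, -1.0, 6.2]
grip_width: 0.168
grip_force: 78.8
```

```bash
python3 -c "
from h import *
s=r.observe();R=Ro.from_quat(s['ee_rot']).as_matrix();print(np.array(s['tool_pos']).round(4),s['wrist_force'],s['wrist_torque'],np.arctan2(R[1,0],R[0,0])-2.188)"
```

```text
[0.5871 0.2739 0.1384] [-1.99357268 -0.96111754  6.19487939] [-0.12123737  0.39238328 -0.03011349] -0.3630866450074888
```

Emit:
{"op": "apply_moves", "data": {
  "series": [
    [[0,0,0,0.05],[0,0,0,0.05],[0,0,0,0.05],[0,0,0,0.05],[0,0,0,0.05],[0,0,0,0.02],[0,0,0,0],[0,0,0,0],[0,0,0,0]]
  ]
}}

```text
time: 18.55
tool_pos: [0.5876, 0.2739, 0.1384]
ee_rot: [0.764, 0.645, 0.002, 0.001]
wrist_force: [-0.6, -0.9, 5.0]
grip_width: 0.166
grip_force: 78.7
```

Run:
```python
from m1 import *
s=r.observe();R=Ro.from_quat(s['ee_rot']).as_matrix();print(np.array(s['tool_pos']).round(4),s['wrist_force'],s['wrist_torque'],np.arctan2(R[1,0],R[0,0])-2.188,s["grip_force"],s["grip_width"])
w=r.get_image("wrist");C=cam("wrist",s);p0=np.array(s['tool_pos'])
# ribs: bright 7 mm blob outside flange, ahead in tool x at r~60
rr,a=np.arange(.050,.066,.002),np.deg2rad(np.arange(-40,41,4))
V=cv2.cvtColor(w,cv2.COLOR_RGB2HSV)[...,2].astype(np.float32)
for q in rr:
    X=p0+(R@np.array([q*np.cos(a),q*np.sin(a),0*a+p0[2]-.105])).T;p=proj(C,X).astype(np.float32);print(round(q,3),cv2.remap(V,p[:,:1],p[:,1:],1).ravel().astype(int).tolist())
i=r.get_image("side");print([(b[0],b[1].round(1).tolist()) for b in blobs(i,(278,215,300,240),black(50),15)[:2]])
save("w7c.png",cv2.resize(w[70:230,220:420],None,fx=4,fy=3.7))
```

```text
[0.5876 0.2739 0.1384] [-0.58994686 -0.90977279  5.00479991] [-0.08152239  0.19699903  0.02150908] -0.784806378876014 78.69805812835693 0.1655456847501823
0.05 [18, 26, 102, 179, 179, 181, 180, 181, 185, 179, 182, 186, 183, 180, 188, 184, 185, 188, 186, 184, 188]
0.052 [86, 80, 154, 179, 180, 181, 180, 180, 186, 95, 179, 158, 180, 183, 189, 183, 184, 189, 184, 186, 190]
0.054 [102, 101, 104, 109, 148, 166, 179, 181, 176, 96, 185, 184, 177, 170, 188, 184, 179, 190, 185, 184, 187]
0.056 [103, 102, 102, 101, 104, 108, 105, 105, 105, 52, 186, 178, 101, 102, 104, 102, 104, 109, 105, 103, 104]
0.058 [101, 104, 102, 103, 101, 103, 102, 107, 104, 51, 184, 171, 106, 107, 107, 107, 106, 104, 106, 106, 105]
0.06 [103, 102, 101, 101, 105, 104, 105, 109, 106, 101, 185, 161, 109, 107, 110, 107, 108, 108, 104, 110, 110]
0.062 [15, 14, 42, 50, 45, 71, 89, 74, 94, 80, 75, 100, 107, 102, 107, 107, 108, 104, 109, 110, 108]
0.064 [8, 11, 9, 8, 10, 10, 4, 13, 24, 33, 32, 34, 35, 31, 23, 24, 27, 24, 86, 186, 182]
[]
```

Run:
```python
from m1 import *
w=r.get_image("wrist");o=np.load("pics/w5.npy")
for n,i in(("before",o),("now",w)):
    V=cv2.cvtColor(i,cv2.COLOR_RGB2HSV)[...,2].astype(int)
    print(n,[(lambda k:(300+k.min(),300+k.max()))(np.where(V[y,300:345]<40)[0]) for y in (195,205,215,225)],"flange top",[V[y,315:318].mean().round() for y in range(152,168,2)])
a=r.get_image("scene");print([(b[0],b[1].round(1).tolist()) for b in blobs(a,(350,190,368,203),black(50),10)],"lever tip was 357.8 196.4")
t=[np.array(r.observe()["wrist_torque"]).round(3).tolist()];print(t,r.observe()["tau"][5],r.observe()["time"])
```

```text
before [(np.int64(307), np.int64(337)), (np.int64(305), np.int64(339)), (np.int64(304), np.int64(340)), (np.int64(304), np.int64(340))] flange top [np.float64(75.0), np.float64(73.0), np.float64(74.0), np.float64(74.0), np.float64(93.0), np.float64(88.0), np.float64(125.0), np.float64(136.0)]
now [(np.int64(307), np.int64(337)), (np.int64(305), np.int64(339)), (np.int64(304), np.int64(340)), (np.int64(304), np.int64(340))] flange top [np.float64(183.0), np.float64(183.0), np.float64(184.0), np.float64(160.0), np.float64(116.0), np.float64(116.0), np.float64(130.0), np.float64(136.0)]
[(np.int32(41), [357.7, 196.4])] lever tip was 357.8 196.4
[[-0.069, 0.211, 0.017]] 0.0015510824232478626 18.75
```

Emit:
{"op": "apply_moves", "data": {
  "series": [
    [[0,0,0,0],[0,0,0,0],[0,0,0,0],[0,0,0,0]]
  ]
}}

```text
time: 19.08
tool_pos: [0.5875, 0.2739, 0.1384]
ee_rot: [0.764, 0.645, 0.002, 0.001]
wrist_force: [-0.6, -0.3, 5.9]
grip_width: 0.17
grip_force: 78.7
```

```bash
python3 -c "
from h import *
s=r.observe();R=Ro.from_quat(s['ee_rot']).as_matrix();print(np.array(s['tool_pos']).round(4),s['wrist_force'],s['wrist_torque'],np.arctan2(R[1,0],R[0,0])-2.188)"
```

```text
[0.5875 0.2739 0.1384] [-0.61937485 -0.28084084  5.93732712] [-0.0734749   0.20739013  0.02603991] -0.784782095317512
```

Emit:
{"op": "apply_moves", "data": {
  "series": [
    [[0,0,-0.002,0],[0,0,0,0],[0,0,0,0],[0,0,0,0]]
  ]
}}

```text
time: 19.42
tool_pos: [0.5875, 0.2739, 0.1384]
ee_rot: [0.764, 0.646, 0.001, 0.001]
wrist_force: [3.2, 0.4, 5.2]
grip_width: 0.164
grip_force: 78.5
```

```bash
python3 -c "
from h import *
s=r.observe();R=Ro.from_quat(s['ee_rot']).as_matrix();print(np.array(s['tool_pos']).round(4),s['wrist_force'],s['wrist_torque'],np.arctan2(R[1,0],R[0,0])-2.188)"
```

```text
[0.5875 0.2739 0.1384] [3.21761491 0.41286656 5.18524412] [ 0.04287908 -0.25261045  0.03909168] -0.7846313853728886
```

Emit:
{"op": "apply_moves", "data": {
  "series": [
    [[0,0,-0.002,0],[0,0,0,0],[0,0,0,0],[0,0,0,0]]
  ]
}}

```text
time: 19.75
tool_pos: [0.5874, 0.2739, 0.1385]
ee_rot: [0.764, 0.645, 0.001, 0.001]
wrist_force: [3.9, 0.8, 1.8]
grip_width: 0.167
grip_force: 78.4
```

```bash
python3 -c "
from h import *
s=r.observe();R=Ro.from_quat(s['ee_rot']).as_matrix();print(np.array(s['tool_pos']).round(4),s['wrist_force'],s['wrist_torque'],np.arctan2(R[1,0],R[0,0])-2.188)"
```

```text
[0.5874 0.2739 0.1385] [3.89933029 0.78200383 1.76023944] [ 0.21087567 -0.93224861  0.13447213] -0.7847506772589066
```

The wrist torque now reads 0.13 N m, which matches the spring's 0.12 N m at the ribs. The lid is seated, the turn is 0.785 rad and the lever is up, so I'm handing in.

```bash
python3 -c "
from station import r
print(r.close_job())"
```

```text
the job is handed in; nothing more can be done
None
```

The job is handed in: I tripped the box and lifted the lever back up, where it stays by itself, and the arm is still gripping the lid, seated in the pot and turned 0.785 rad clockwise to the ribs; hand-in returned no verdict.

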